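Lock a brake disc in the bench fixture

TASK

With the fingertips, push the brake disc across the fixture until it is home against both stop pins. Then push the red tab of the sprung hold-down slide all the way in to its stop and let it go, so that the slide springs back by itself and latches at its middle position with its tongue over the disc's rim. Only push: do not lift the disc, leave the bottle, the bit case and the wrench alone, and finish clear of everything with the disc still home.

Things in the scene. Friction and masses are not known exactly. Their poses are not given: they have to be found in the camera images.
- fixture: Blue fixture bolted to the bench. Origin on the bench under the disc's final centre, z up. Plate 16 mm high, x -58 to +90, y -80 to +80 mm. Two steel stop pins, 12 mm thick, tops at 34 mm, at x +47, y +60 and -60 mm: push the disc along about +x until it rests on both. On the +y side an aluminium guide (x -22 to +22, y +86 to +135, cheeks 36 mm high) carries the slide, which is pushed along -y.
- nest_home (a point): Point of the fixture where the centre of the disc lies when it is home against both pins, 18 mm above the bench; axes as the fixture's.
- disc_center (a point): Centre (half-way up) of the loose brake disc: 140 mm across, 4 mm thick, 0.1 to 0.2 kg, steel ring, black five-armed spider. It lies flat on the plate, underside 16 mm above the bench, its centre 26 to 45 mm short of home (towards the fixture's -x) and up to 8 mm to a side. Its near rim overhangs the plate's -x edge above bare bench, so a fingertip reaching below its level can push it.
- slide (a joint): Travel of the sprung slide in m: 0 out (start), 0.045 in against its end stop, 0.025 latched in the middle. Its spring pushes back with about 2 N at the start and 4.5 N at the end stop (up to 6 N while its tooth passes the stop pin). Let go after passing 0.026 it returns and is caught at 0.025 by the stop pin; let go earlier it returns to 0.
- slide_tab (a point): Middle of the outer (pushed) face of the slide's red tab, 50 mm above the bench. The flat face looks along the fixture's +y, is 36 mm wide and spans 33 to 75 mm above the bench; the steel bar's end, 24 mm wide, lies flush below it down to 23 mm. Push it along the fixture's -y. It moves with the slide; the bench outside it is free.
- tongue_tip (a point): Middle of the end of the slide's steel tongue (24 mm wide, 10 mm thick, underside 23 mm above the bench, 3 mm over the disc's top); 15 mm outside the rim of a seated disc when the slide is out, 10 mm over the rim when latched.
- stop_pin (a joint): Sprung brass stop pin with a black head (16 mm wide, top 74 mm above the bench) in a bridge over the guide (57 mm high, fixture y +93 to +117): lift in m, 0 when down. The slide's tooth lifts it about 8 mm in passing and it drops behind the tooth by itself; it need not be touched.
- oil_bottle: Bystander: black bottle with a red cap, 48 mm across, 130 mm high, standing; origin at the centre of its underside.
- bit_case: Bystander: black and red bit case, 70 by 100 by 37 mm; origin at the centre of its underside.
- wrench: Bystander: steel wrench, 160 mm long, lying flat along its x; origin under its middle.
Not all that is in view belongs to the job. What is meant by the part that bears disc_center is not pink, and is the smaller of those in its own colour.

How it is judged:
On the way, in this order (a step that is already met when the one before it is completed fails the run):
1. the disc is home against both pins while the slide is still out (horizontal distance between disc_center and nest_home below 0.005 m and value of joint slide below 0.005 m), for 0.2 s.
2. the slide is pushed in to its end stop (value of joint slide above 0.041 m), for 0.05 s.
3. the slide has come back and is latched at its middle position, untouched (value of joint slide between 0.0225 and 0.0275 m and value of joint stop_pin below 0.003 m and contact force between slide and the fingers below 0.1 N and contact force between slide and the arm below 0.1 N), for 0.2 s.
At the end, for the whole second after the job is handed in: The slide stands latched at its middle position (0.025 m, within 2.5 mm) with the stop pin down, and the disc lies flat and still on the plate with its centre within 6 mm of home (value of joint slide between 0.0225 and 0.0275 m and value of joint stop_pin below 0.003 m and horizontal distance between disc_center and nest_home below 0.006 m and z of disc_center in the frame of fixture between 0.015 and 0.021 m and angle between disc_center's own z axis and vertical below 0.05 rad and linear speed of disc below 0.01 m/s); the robot touches nothing.
It fails at once if the disc is lifted or tipped up (z of disc_center in the frame of fixture above 0.03 m or angle between disc_center's own z axis and vertical above 0.25 rad).
It fails at once if a bystander (bottle, bit case, wrench) is moved by more than 20 mm (distance of any of oil_bottle, bit_case, wrench from where it was at the start of the episode above 0.02 m).
It also fails if it takes over 58 s, if anything falls off the work surface, if the arm or the gripper's body presses on something with over 40 N, if the wrist force passes 120 N, or if a joint passes its speed limit or range.

ROBOT

A 7-joint arm with a two-finger parallel gripper is mounted at the origin on the work surface. World frame = base frame: x ahead of the robot, y to its left, z up, the work surface at z = 0. Lengths are in m, angles in rad, forces in N, time in s.
With the tool pointing down it reaches from about 0.4 to 0.85 m from the base axis. Payload 10.4 kg.
Tool frame: the origin (TCP) lies at the very end of the fingers, on their centre line; the grasp point (between the pads) lies 19 mm behind it; z points along the fingers, y is the line along which they close (so a half turn about z gives the same grasp; the last joint's range is limited). The gripper opens to 85 mm and grips with 20 to 120 N. Pads are 22 mm wide; open, the fingers measure 114 mm over their backs; the gripper's body (76 mm by 85 mm) begins 54 mm behind the grasp point. The pads swing forward as they close: fully open they stand 13 mm farther back than shut.
Start: joints at [-1.155, 0.332, -0.065, 1.46, 0.022, 1.35, -0.088], TCP at [0.266, 0.566, 0.231] pointing down, gripper open.
Joint ranges: [-2.6, 2.6], [-0.5, 2.12], [-1.47, 1.34], [0.16, 2.42], [-1.27, 4.41], [0.06, 2.06], [-2.6, 2.6]. Speed limits (rad/s): [2.22, 2.22, 2.79, 2.79, 3.14, 3.14, 3.14].

INTERFACE

Orientations are given as a unit quaternion [x, y, z, w].
In Python, from workcell import * gives the robot as it stands.
- The arm moves only by the tool step_arm, never from a script. Its argument "commands" is one flat list of numbers, 7 for each row, row after row: the finger opening in mm, from 0 to 85.4, then the shift along the world's x, y, z as a fraction of full scale, then the turn, a rotation vector about the world's x, y, z as a fraction of full scale. A call has exactly 10 rows; each row is the pose to reach, as a shift and turn from the pose commanded when the call began, turning the shorter way round; what a row does not reach only later rows make up. Full scale, the value 1, is 0.6 m for a shift and pi rad for a turn. A row lasts 1/8 s, in which the tool goes at most 62.5 mm and 10.7 degrees, less where a joint would pass 70% of its speed; a pose out of reach is approached as far as the arm can. A call with a number of a shift or a turn outside -1 to 1 is refused whole. A call with a gripper value outside its range is refused whole. The fingers move at their own pace and stop on an object; "squeeze" is the grip in N (left out, the last holds). Time passes only in rows, so rows that repeat a pose let the fingers close, or fill a call up. It gives the time, the measured TCP pose, the force, the opening and the grip force at its end, in the units of the state.
- get_obs(): the state, without advancing time (a new reading comes with each control period).
- camera(name): name is "scene" or "side" or "wrist"; returns the picture (480x640x3 uint8, red, green, blue); there is no depth.
- camera_params(name): a dict with "mtx" (3x3 intrinsics, pixels), "extrinsics" (4x4, takes a point from world to camera coordinates); the wrist camera has in their place "tool_from_camera" (4x4, takes a point from camera to tool coordinates, whose origin is the TCP and whose axes are the flange's). Camera axes: x right, y down, z forward; pixel columns grow to the right and rows downward; lengths in m; the calibration is good to about 2 mm. A picture is of the moment at which its call begins: read the wrist's pose just before it. camera_params takes no time and is no camera call.
- hand_in(): hands the job in; it is judged then, once.
The state is a dict: "clock": time; "joint_pos": joint angles; "joint_velocities": joint speeds; "tau": joint torques, N m; "position": TCP position; "ee_rot": TCP orientation; "ft_force": force on the tool from outside, world axes, zero at the start; "torque": the same for the moment, N m; "grip_width": opening from 0.0 (shut) to 1.0 (fully open); "grasp_force": force on a finger pad.
Only numpy, scipy, OpenCV 4.12 (cv2) and the standard library are available. Lean on these libraries where they do the work, as an engineer would, in place of code of your own. Each camera call takes 0.05 s, during which the arm holds its last target. There are 200 camera calls.

## Working session

There is one attempt and no reset: what is moved stays moved. The work goes in short steps, Python scripts to look and compute and a tool call to move; the robot and the scene stay as the last step left them, time stands still between calls to the robot, and variables do not carry over. Pictures are saved under pics/ and viewed, at most 10 in all, crops included, and the job is handed in when it is done.

Besides the shell and the picture viewer there is one more tool, called after "Emit:" in YAML: its name, and indented under it one key for each argument. step_arm: Moves the arm, as the interface text tells. Its arguments: {"type":"object","properties":{"commands":{"type":"array","items":{"type":"number"}},"squeeze":{"type":"number"}},"required":["commands"]}

```bash
mkdir -p pics; ls
python3 - <<'E'
from workcell import *
import cv2
o=get_obs(); print({k:o[k] for k in('clock','position','ee_rot','grip_width','ft_force')})
for n in('scene','side'):
    cv2.imwrite(f'pics/{n}0.png',cv2.cvtColor(camera(n),cv2.COLOR_RGB2BGR)); print(n,camera_params(n))
print(camera_params('wrist'))
E
```

```text
pics
{'clock': 0.0, 'position': array([0.26534075, 0.56546824, 0.23053041]), 'ee_rot': array([ 2.17598424e-01,  9.76038138e-01, -6.80698373e-04, -1.22517159e-04]), 'grip_width': 0.9993640395251916, 'ft_force': array([ 0.46788738, -0.56841562, -0.09823785])}
scene {'mtx': array([[600.99446054,   0.        , 315.34586414],
       [  0.        , 600.99446054, 241.04526923],
       [  0.        ,   0.        ,   1.        ]]), 'extrinsics': array([[-0.68542124,  0.72800789,  0.0142206 ,  0.43129531],
       [ 0.60169595,  0.57728086, -0.55200434, -0.28948855],
       [-0.4100728 , -0.36979902, -0.83371997,  1.24996497],
       [ 0.        ,  0.        ,  0.        ,  1.        ]])}
side {'mtx': array([[458.28055571,   0.        , 311.07231941],
       [  0.        , 458.28055571, 242.99347287],
       [  0.        ,   0.        ,   1.        ]]), 'extrinsics': array([[-0.85461876, -0.51915341, -0.01032039,  0.50229985],
       [-0.37040016,  0.62343284, -0.68857478,  0.30742188],
       [ 0.36391001, -0.58464625, -0.7250919 ,  0.6744198 ],
       [ 0.        ,  0.        ,  0.        ,  1.        ]])}
{'mtx': array([[404.06715455,   0.        , 312.25793003],
       [  0.        , 404.06715455, 241.65192717],
       [  0.        ,   0.        ,   1.        ]]), 'tool_from_camera': array([[ 1.08172480e-03, -9.53243838e-01, -3.02200290e-01,
         7.77624796e-02],
       [ 9.99998787e-01,  6.92465424e-04,  1.39521735e-03,
         5.78416249e-04],
       [-1.12071909e-03, -3.02201432e-01,  9.53243431e-01,
        -1.42600720e-01],
       [ 0.00000000e+00,  0.00000000e+00,  0.00000000e+00,
         1.00000000e+00]])}
```

View pics/scene0.png

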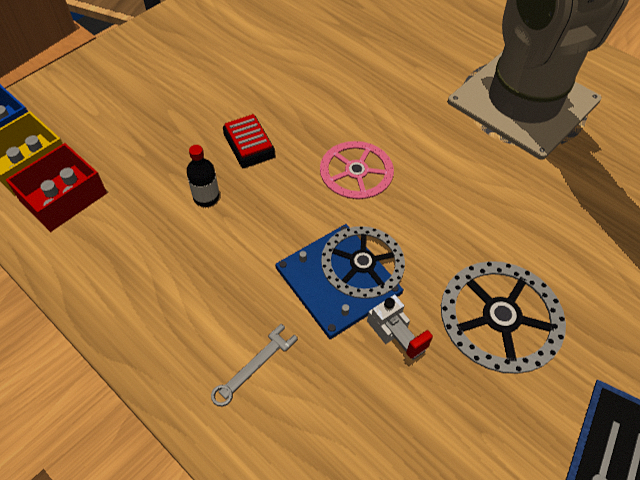

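View pics/side0.png

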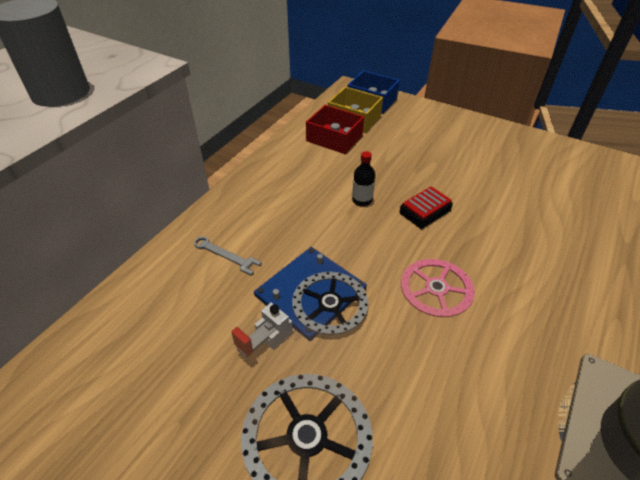

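The scene view shows a steel disc with a black spider on the blue fixture at about (363,260). There is a larger steel disc loose on the bench at (503,315) and a pink ring at (357,169). The one meant is the disc on the fixture: it isn't pink and is the smaller of the two steel ones. The pins are at about (303,255) and (346,309), and the red tab at (420,345). The side view agrees: disc (330,300), tab (243,341). Next I'll confirm in a crop and measure.

```bash
cat > h.py <<'E'
from workcell import *
import cv2, numpy as np
from scipy.spatial.transform import Rotation as R
def cam(n):
    p=camera_params(n); K=p['mtx']
    if n=='wrist':
        o=get_obs(); T=np.eye(4); T[:3,:3]=R.from_quat(o['ee_rot']).as_matrix(); T[:3,3]=o['position']
        E=np.linalg.inv(T@p['tool_from_camera'])
    else: E=p['extrinsics']
    return K,E
def ray(K,E,uv,z):
    d=E[:3,:3].T@np.linalg.solve(K,[uv[0],uv[1],1.]); c=-E[:3,:3].T@E[:3,3]
    return c+d*(z-c[2])/d[2]
def proj(K,E,P):
    q=E[:3,:3]@np.asarray(P,float)+E[:3,3]; q=K@q; return q[:2]/q[2]
def tri(obs):
    A=[];b=[]
    for K,E,uv in obs:
        d=E[:3,:3].T@np.linalg.solve(K,[uv[0],uv[1],1.]); d/=np.linalg.norm(d); c=-E[:3,:3].T@E[:3,3]
        M=np.eye(3)-np.outer(d,d); A.append(M); b.append(M@c)
    return np.linalg.lstsq(np.vstack(A),np.hstack(b),rcond=None)[0]
E
python3 - <<'E'
from h import *
im=cv2.imread('pics/scene0.png'); s=cv2.imread('pics/side0.png')
a=cv2.resize(im[220:370,265:445],None,fx=4,fy=4,interpolation=cv2.INTER_CUBIC)
cv2.imwrite('pics/crop_scene.png',a)
cv2.imwrite('pics/crop_side.png',cv2.resize(s[240:360,225:375],None,fx=5,fy=5,interpolation=cv2.INTER_CUBIC))
for n,i in(('scene',im),('side',s)):
    K,E=cam(n); h=cv2.cvtColor(i,cv2.COLOR_BGR2HSV)
    m=cv2.inRange(h,(105,150,50),(125,255,255)); 
    c=max((c for c in cv2.findContours(m,0,2)[0] if 240<c[:,0,0].mean()<420 and 200<c[:,0,1].mean()<350),key=cv2.contourArea)
    print(n,'blue hull',[(tuple(p[0]),ray(K,E,p[0],.016)[:2].round(3)) for p in cv2.approxPolyDP(cv2.convexHull(c),4,True)])
E
```

```text
scene blue hull [((np.int32(402), np.int32(290)), array([0.531, 0.102])), ((np.int32(330), np.int32(336)), array([0.672, 0.072])), ((np.int32(276), np.int32(264)), array([ 0.638, -0.082])), ((np.int32(346), np.int32(225)), array([ 0.498, -0.051]))]
side blue hull [((np.int32(315), np.int32(251)), array([ 0.625, -0.078])), ((np.int32(345), np.int32(272)), array([ 0.546, -0.06 ])), ((np.int32(296), np.int32(322)), array([0.566, 0.087])), ((np.int32(255), np.int32(291)), array([0.67 , 0.068])), ((np.int32(305), np.int32(252)), array([ 0.641, -0.065]))]
```

View pics/crop_scene.png

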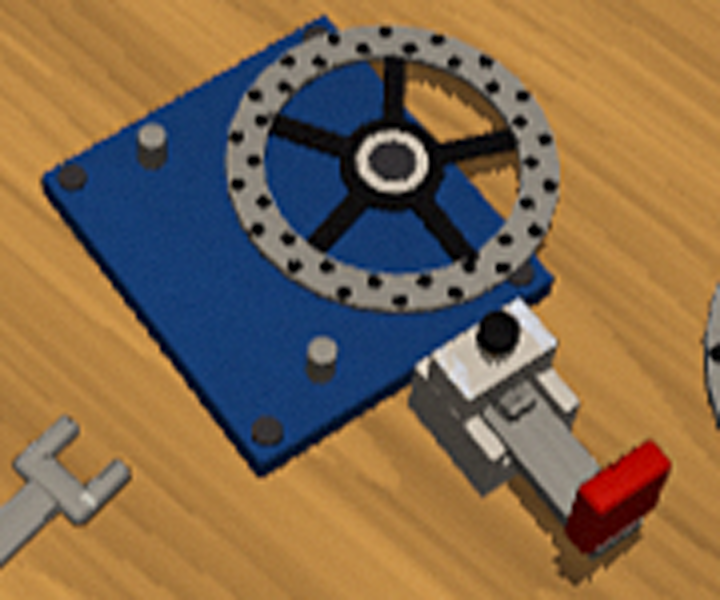

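View pics/crop_side.png

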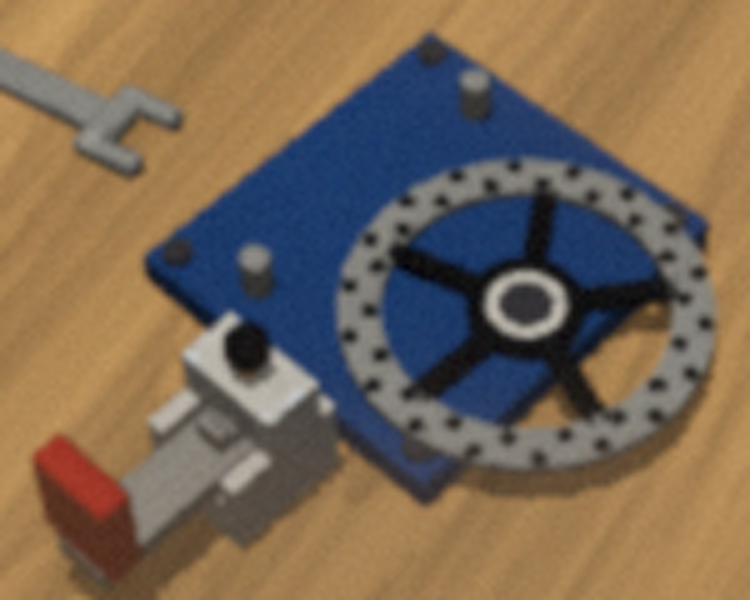

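The crop confirms the disc: steel ring with a black five-armed spider, lying on the blue plate and overhanging its −x edge. In the scene crop the pin tops are at (152,132) and (322,346), in the side crop at (475,80) and (256,255). The tab face is seen from outside in both views. Now to world points.

```bash
cat >> h.py <<'E'
def fitcirc(P):
    A=np.c_[2*P,np.ones(len(P))]; s=np.linalg.lstsq(A,(P**2).sum(1),rcond=None)[0]
    return s[:2],np.sqrt(s[2]+s[:2]@s[:2])
def disc(i,K,E,c0,z=.020):
    """robust outer-rim circle at height z around world c0"""
    u0=proj(K,E,[*c0,z]); h=cv2.cvtColor(i,cv2.COLOR_BGR2HSV); g=((h[...,1]<75)&(h[...,2]>70)).astype(np.uint8)
    P=[]
    for a in np.arange(0,2*np.pi,.05):
        for r in np.arange(.080,.055,-.0005):
            u=proj(K,E,[c0[0]+r*np.cos(a),c0[1]+r*np.sin(a),z]); x,y=np.round(u).astype(int)
            if g[min(max(y,0),479),min(max(x,0),639)]: P.append([c0[0]+r*np.cos(a),c0[1]+r*np.sin(a)]); break
    P=np.array(P)
    for _ in range(6):
        c,r=fitcirc(P); e=abs(np.linalg.norm(P-c,axis=1)-r); P=P[e<max(.0015,2*np.median(e))]
    return c,r,len(P)
E
python3 - <<'E'
from h import *
im=cv2.imread('pics/scene0.png'); s=cv2.imread('pics/side0.png')
C=cam('scene');S=cam('side')
f=lambda p:((p[0]+.5)/4-.5+265,(p[1]+.5)/4-.5+220)
g=lambda p:((p[0]+.5)/5-.5+225,(p[1]+.5)/5-.5+240)
pts={'pin-':((152,132),(475,80),.034),'pin+':((322,346),(256,255),.034),'hub':((391,161),(526,303),.020),'tabtopL':((580,490),(128,495),.075),'tabtopR':((669,458),(38,447),.075)}
for k,(a,b,z) in pts.items():
    print(k,ray(*C,f(a),z).round(4),ray(*S,g(b),z).round(4),tri([(*C,f(a)),(*S,g(b))]).round(4))
pm=(ray(*C,f((152,132)),.034)+ray(*S,g((475,80)),.034))/2; pp=(ray(*C,f((322,346)),.034)+ray(*S,g((256,255)),.034))/2
ey=(pp-pm)[:2]; print('dist',np.linalg.norm(ey)); ey/=np.linalg.norm(ey); ex=np.array([ey[1],-ey[0]])
o=((pm+pp)/2)[:2]-.047*ex; print('origin',o,'yaw',np.degrees(np.arctan2(ex[1],ex[0])))
for n,i,k in(('scene',im,C),('side',s,S)):
    c,r,m=disc(i,*k,o-.035*ex); c,r,m=disc(i,*k,c); print(n,c,r,m,'fix xy',(c-o)@ex,(c-o)@ey)
print('tab expected at y+?', [((tri([(*C,f(pts[k][0])),(*S,g(pts[k][1]))])[:2]-o)@np.c_[ex,ey]).round(4) for k in('tabtopL','tabtopR')])
E
```

```text
pin- [ 0.5995 -0.0576  0.034 ] [ 0.6027 -0.0576  0.034 ] [ 0.6012 -0.0557  0.0372]
pin+ [0.625  0.0595 0.034 ] [0.628  0.0582 0.034 ] [0.6263 0.0604 0.0374]
hub [0.5342 0.0184 0.02  ] [0.5367 0.0171 0.02  ] [0.5357 0.0193 0.023 ]
tabtopL [0.6215 0.178  0.075 ] [0.5888 0.1829 0.075 ] [0.605  0.1699 0.0405]
tabtopR [0.5892 0.1936 0.075 ] [0.6244 0.1835 0.075 ] [0.6063 0.199  0.1099]
dist 0.11924223839750697
origin [0.56787594 0.01062128] yaw -12.285468608746134
scene [0.53491037 0.01937892] 0.06976892022925892 106 fix xy -0.03407411924262065 0.001542589892625982
side [0.53615453 0.01860951] 0.07021209367759776 82 fix xy -0.032694726321759994 0.0010555334704913442
tab expected at y+? [array([0.0024, 0.1635]), array([-0.0025,  0.1922])]
```

The measurements fit the known sizes: pin spacing 119 mm against 120, disc radius 70 mm. The fixture origin is at about (0.568, 0.011) with yaw −12.3°, and the disc is at fixture (−33, +1) mm. I'll move above the approach point behind the disc, fingers partly open as a cradle and aligned with the fixture.

Emit:
step_arm:
  commands: [45,0.03,-0.1,-0.02,0,0,0.02,45,0.06,-0.2,-0.04,0,0,0.04,45,0.1,-0.3,-0.07,0,0,0.071,45,0.13,-0.4,-0.1,0,0,0.071,45,0.167,-0.5,-0.12,0,0,0.071,45,0.2,-0.6,-0.15,0,0,0.071,45,0.233,-0.7,-0.17,0,0,0.071,45,0.267,-0.8,-0.2,0,0,0.071,45,0.293,-0.879,-0.217,0,0,0.071,45,0.293,-0.879,-0.217,0,0,0.071]
  squeeze: 30

```text
clock: 1.35
position: [0.4412, 0.0342, 0.1003]
ee_rot: [0.111, 0.994, -0.001, -0.001]
ft_force: [-0.8, 1.6, -0.1]
grip_width: 0.529
grasp_force: 0.0
```

Run:
```python
from h import *
o=get_obs(); print(o['clock'],o['position'],R.from_quat(o['ee_rot']).as_matrix().round(3).tolist(),o['grip_width'],o['ft_force'])
k=cam('wrist'); w=camera('wrist')[...,::-1].copy()
cv2.imwrite('pics/w1.png',w)
for uv in((357,169),(503,315)): print(ray(*cam('scene'),uv,.004))
print(disc(w,*k,np.array([.5355,.019])))
```

```text
1.35 [0.44123782 0.03424578 0.10026069] [[-0.975, 0.22, -0.001], [0.22, 0.975, -0.001], [0.001, -0.001, -1.0]] 0.5286019584824367 [-0.79205639  1.63664196 -0.14104276]
[ 0.37968198 -0.12671727  0.004     ]
[0.44766984 0.24590831 0.004     ]
(array([0.52706049, 0.01896183]), np.float64(0.06308015559926428), 32)
```

View pics/w1.png

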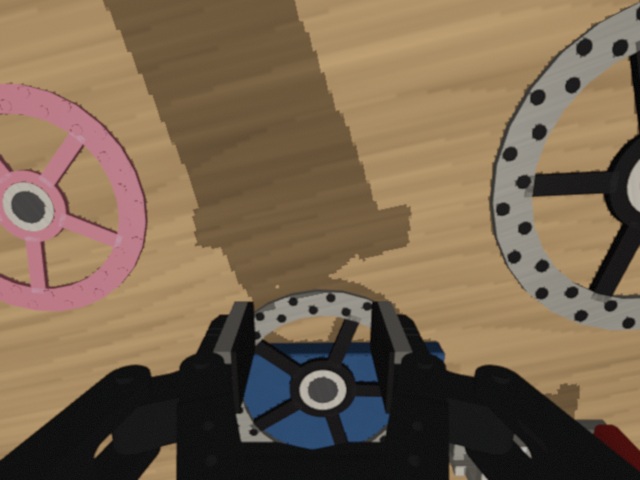

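The wrist view shows the disc between the open fingers (hub at about (323,390)), with pink at left and the big disc at right. Both decoys are well clear of the finger positions. Descend behind the rim.

Emit:
step_arm:
  commands: [45,0,0,-0.04,0,0,0,45,0,0,-0.08,0,0,0,45,0,0,-0.11,0,0,0,45,0,0,-0.13,0,0,0,45,0,0,-0.145,0,0,0,45,0,0,-0.152,0,0,0,45,0,0,-0.152,0,0,0,45,0,0,-0.152,0,0,0,45,0,0,-0.152,0,0,0,45,0,0,-0.152,0,0,0]

```text
clock: 2.65
position: [0.4415, 0.0385, 0.0101]
ee_rot: [0.108, 0.994, 0.0, 0.0]
ft_force: [0.0, 0.0, -0.0]
grip_width: 0.529
grasp_force: 0.0
```

```bash
cat >> h.py <<'E'
O=np.array([.5679,.0106]); YAW=np.radians(-12.3); EX=np.array([np.cos(YAW),np.sin(YAW)]); EY=np.array([-EX[1],EX[0]])
def fx(p): d=np.asarray(p)[:2]-O; return np.round([d@EX,d@EY],4)
def st():
    o=get_obs(); print('t',round(o['clock'],2),'pos',o['position'].round(4),'fix',fx(o['position']),'F',o['ft_force'].round(1),'w',round(o['grip_width'],3))
E
python3 - <<'E'
from h import *
st(); k=cam('wrist'); print('hub',fx(ray(*cam('scene'),(362.6,259.8),.022)))
s=camera('side')[...,::-1].copy()
cv2.imwrite('pics/s2.png',cv2.resize(s[210:360,240:440],None,fx=4,fy=4,interpolation=cv2.INTER_CUBIC))
E
```

```text
t 2.65 pos [0.4415 0.0385 0.0101] fix [-0.1295  0.0003] F [ 0.  0. -0.] w 0.529
hub [-0.0341  0.0015]
```

View pics/s2.png

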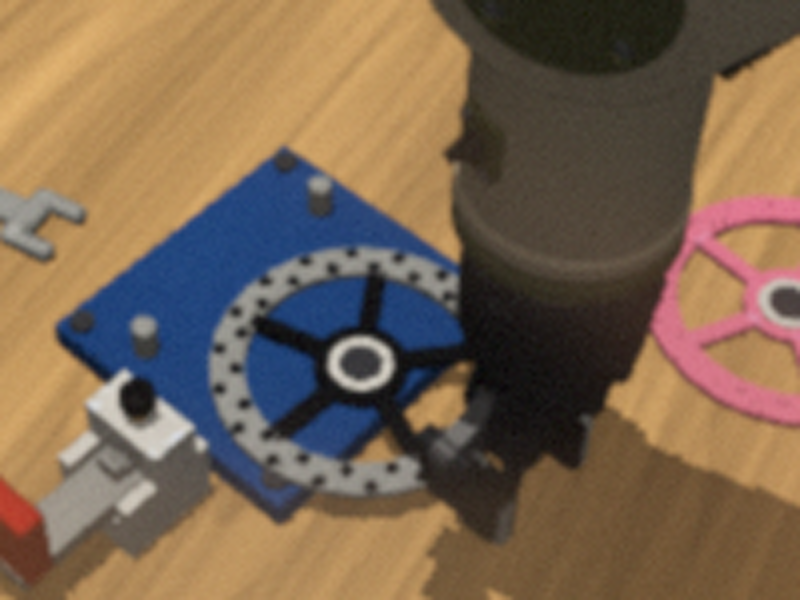

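The fingers are behind the near rim (side crop: rim about (470,420), fingertip about (500,530)), and there is no force. Push slowly along fixture +x, dropping 4 mm first.

Emit:
step_arm:
  commands: [45,0,0,-0.007,0,0,0,45,0.01,-0.002,-0.007,0,0,0,45,0.02,-0.0043,-0.007,0,0,0,45,0.028,-0.006,-0.007,0,0,0,45,0.036,-0.008,-0.007,0,0,0,45,0.044,-0.0096,-0.007,0,0,0,45,0.052,-0.0113,-0.007,0,0,0,45,0.06,-0.013,-0.007,0,0,0,45,0.067,-0.0146,-0.007,0,0,0,45,0.067,-0.0146,-0.007,0,0,0]

```text
clock: 3.95
position: [0.4819, 0.0295, 0.0058]
ee_rot: [0.108, 0.994, -0.0, 0.0]
ft_force: [-0.4, 0.4, 0.6]
grip_width: 0.527
grasp_force: 0.0
```

```bash
cat >> h.py <<'E'
def look(c0):
    st()
    for n in('scene','side'):
        i=camera(n)[...,::-1].copy(); k=cam(n); c=O+c0[0]*EX+c0[1]*EY
        for _ in range(2): c,r,m=disc(i,*k,c)
        print(n,'disc fix',fx(c),round(r,4),m)
E
python3 - <<'E'
from h import *
look((-.014,0))
E
```

```text
t 3.95 pos [0.4819 0.0295 0.0058] fix [-0.088   0.0002] F [-0.4  0.4  0.6] w 0.527
scene disc fix [-0.0099 -0.0003] 0.0701 86
side disc fix [-0.0097 -0.0014] 0.0709 60
```

Emit:
step_arm:
  commands: [45,0.002,-0.0004,0,0,0,0,45,0.004,-0.0009,0,0,0,0,45,0.006,-0.0013,0,0,0,0,45,0.008,-0.0017,0,0,0,0,45,0.01,-0.0022,0,0,0,0,45,0.012,-0.0026,0,0,0,0,45,0.014,-0.003,0,0,0,0,45,0.015,-0.0033,0,0,0,0,45,0.016,-0.0035,0,0,0,0,45,0.016,-0.0035,0,0,0,0]

```text
clock: 5.3
position: [0.4907, 0.0278, 0.0056]
ee_rot: [0.108, 0.994, 0.0, -0.001]
ft_force: [-3.9, 2.2, 2.4]
grip_width: 0.53
grasp_force: 2.1
```

Run:
```python
from h import *
look((-.001,0))
```

```text
t 5.3 pos [0.4907 0.0278 0.0056] fix [-0.0791  0.0003] F [-3.9  2.2  2.4] w 0.53
scene disc fix [-0.0017 -0.0002] 0.0701 88
side disc fix [-0.0008 -0.0014] 0.0706 59
```

Emit:
step_arm:
  commands: [45,0.001,-0.0002,0,0,0,0,45,0.002,-0.0004,0,0,0,0,45,0.003,-0.0006,0,0,0,0,45,0.004,-0.0009,0,0,0,0,45,0.004,-0.0009,0,0,0,0,45,0.004,-0.0009,0,0,0,0,45,0.004,-0.0009,0,0,0,0,45,0.004,-0.0009,0,0,0,0,45,0.004,-0.0009,0,0,0,0,45,0.004,-0.0009,0,0,0,0]

```text
clock: 6.65
position: [0.4917, 0.0278, 0.0054]
ee_rot: [0.107, 0.994, 0.0, -0.002]
ft_force: [-10.9, 4.0, 8.3]
grip_width: 0.525
grasp_force: 7.5
```

Run:
```python
from h import *
look((-.001,0))
C=cam('scene'); i=camera('scene')[...,::-1]
cv2.imwrite('pics/c3.png',cv2.resize(i[200:380,240:460],None,fx=3.3,fy=3.3,interpolation=cv2.INTER_CUBIC))
```

```text
t 6.65 pos [0.4917 0.0278 0.0054] fix [-0.0781  0.0006] F [-10.9   4.    8.3] w 0.525
scene disc fix [-0.0015 -0.0002] 0.0701 94
side disc fix [-0.0008 -0.0017] 0.071 60
```

View pics/c3.png

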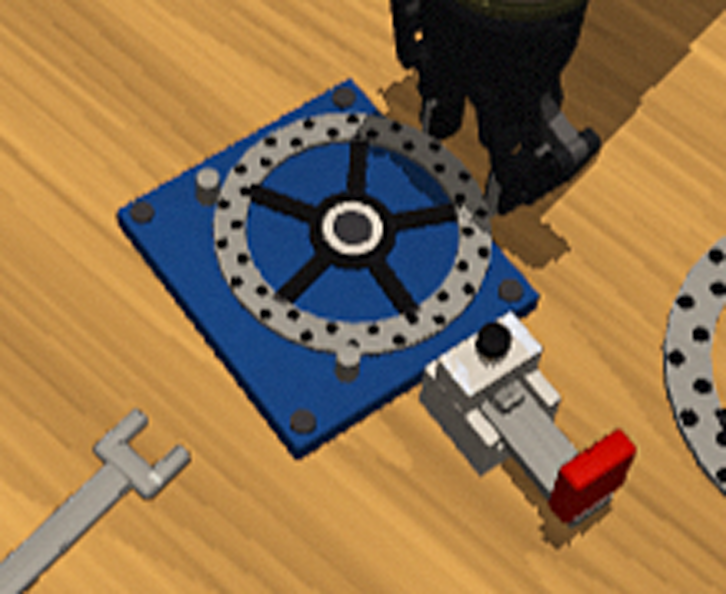

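The disc sits on both pins (crop: pin tops at (208,180) and (347,355), rim touching each), the force rose to 11 N, and the slide is still out. Back off and rise, closing the fingers.

Emit:
step_arm:
  commands: [45,-0.01,0.002,0,0,0,0,45,-0.03,0.0065,0,0,0,0,45,-0.065,0.0142,0,0,0,0,45,-0.08,0.0174,0,0,0,0,45,-0.08,0.0174,0.06,0,0,0,20,-0.08,0.0174,0.14,0,0,0,0,-0.08,0.0174,0.22,0,0,0,0,-0.08,0.0174,0.24,0,0,0,0,-0.08,0.0174,0.24,0,0,0,0,-0.08,0.0174,0.24,0,0,0]

```text
clock: 8.05
position: [0.4448, 0.0373, 0.1484]
ee_rot: [0.108, 0.994, -0.0, -0.001]
ft_force: [0.1, -0.1, -0.6]
grip_width: 0.004
grasp_force: 0.0
```

Run:
```python
from h import *
look((-.001,0))
p=get_obs()['position']; print(((np.r_[O+.225*EY,.14]-p)/.6).round(4))
```

```text
t 8.05 pos [0.4448 0.0373 0.1484] fix [-0.126  -0.0002] F [ 0.1 -0.1 -0.6] w 0.004
scene disc fix [-0.0018 -0.    ] 0.07 95
side disc fix [-0.0003 -0.0006] 0.0704 78
[ 0.2851  0.3219 -0.0141]
```

Emit:
step_arm:
  commands: [0,0.04,0.05,0,0,0,0,0,0.09,0.11,0,0,0,0,0,0.15,0.18,0,0,0,0,0,0.21,0.24,0,0,0,0,0,0.26,0.3,0,0,0,0,0,0.285,0.322,0,0,0,0,0,0.285,0.322,0,0,0,0,0,0.285,0.322,-0.08,0,0,0,0,0.285,0.322,-0.08,0,0,0,0,0.285,0.322,-0.08,0,0,0]

```text
clock: 9.4
position: [0.6167, 0.2301, 0.103]
ee_rot: [0.108, 0.994, 0.0, 0.0]
ft_force: [0.6, -0.0, 0.3]
grip_width: 0.001
grasp_force: 0.0
```

Run:
```python
from h import *
st(); k=cam('wrist'); S=cam('side'); w=camera('wrist')[...,::-1].copy(); s=camera('side')[...,::-1].copy()
a=cv2.resize(s[260:400,180:330],None,fx=3.4,fy=3.4,interpolation=cv2.INTER_CUBIC)
b=np.full((480,800,3),0,np.uint8); b[:,:290]=cv2.resize(w,(290,218))[np.minimum(np.arange(480),217)]; b[:476,290:]=a
cv2.imwrite('pics/t4.png',b)
```

```text
t 9.4 pos [0.6167 0.2301 0.103 ] fix [0.0009 0.2249] F [ 0.6 -0.   0.3] w 0.001
```

View pics/t4.png

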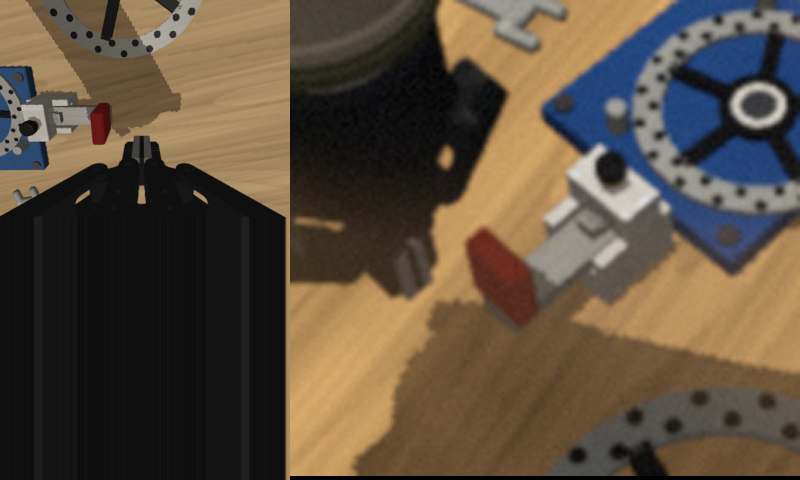

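The fingers are just outside the red tab (wrist inset: tab (100,122), tips (141,140)) and clear of it. I'll turn the hand −90° so a narrow side faces the tab and the knuckles don't reach over the bridge.

Emit:
step_arm:
  commands: [0,0,0,0,0,0,-0.05,0,0,0,0,0,0,-0.1,0,0,0,0,0,0,-0.15,0,0,0,0,0,0,-0.2,0,0,0,0,0,0,-0.25,0,0,0,0,0,0,-0.3,0,0,0,0,0,0,-0.35,0,0,0,0,0,0,-0.4,0,0,0,0,0,0,-0.45,0,0,0,0,0,0,-0.5]

```text
clock: 10.75
position: [0.6171, 0.2311, 0.1034]
ee_rot: [0.781, 0.625, 0.001, -0.0]
ft_force: [-0.0, 1.0, 0.1]
grip_width: 0.002
grasp_force: 0.0
```

Emit:
step_arm:
  commands: [0,0,0,0,0,0,0,0,0,0,-0.03,0,0,0,0,0,0,-0.06,0,0,0,0,0,0,-0.08,0,0,0,0,0,0,-0.085,0,0,0,0,-0.001,-0.005,-0.085,0,0,0,0,-0.003,-0.014,-0.085,0,0,0,0,-0.005,-0.023,-0.085,0,0,0,0,-0.006,-0.027,-0.085,0,0,0,0,-0.006,-0.027,-0.085,0,0,0]

```text
clock: 12.0
position: [0.613, 0.2143, 0.0509]
ee_rot: [0.779, 0.627, 0.0, 0.0]
ft_force: [0.4, -0.7, -0.6]
grip_width: 0.002
grasp_force: 0.0
```

Run:
```python
from h import *
st(); print(get_obs()['joint_pos'].round(2),R.from_quat(get_obs()['ee_rot']).as_matrix().round(2)[:2,0])
i=camera('scene')[...,::-1]
a=cv2.resize(i[230:400,300:500],None,fx=3.5,fy=3.5,interpolation=cv2.INTER_CUBIC)
cv2.imwrite('pics/t5.png',a)
```

```text
t 12.0 pos [0.613  0.2143 0.0509] fix [0.0007 0.2086] F [ 0.4 -0.7 -0.6] w 0.002
[-0.83  0.59  0.58  1.6  -0.36  1.05 -0.37] [0.21 0.98]
```

View pics/t5.png

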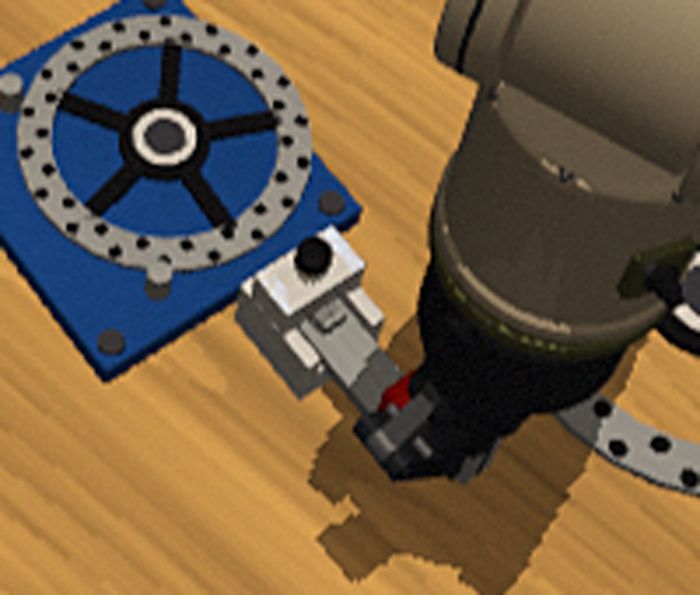

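The fingers stand just outside the tab, centred on it (crop: red tab about (400,390)), and the disc is still home. Push along fixture −y.

Emit:
step_arm:
  commands: [0,-0.002,-0.01,0,0,0,0,0,-0.004,-0.02,0,0,0,0,0,-0.007,-0.03,0,0,0,0,0,-0.009,-0.04,0,0,0,0,0,-0.011,-0.05,0,0,0,0,0,-0.013,-0.06,0,0,0,0,0,-0.015,-0.07,0,0,0,0,0,-0.018,-0.081,0,0,0,0,0,-0.018,-0.081,0,0,0,0,0,-0.018,-0.081,0,0,0,0]

```text
clock: 13.3
position: [0.6024, 0.166, 0.0509]
ee_rot: [0.779, 0.627, 0.0, 0.0]
ft_force: [1.6, 3.4, 0.1]
grip_width: -0.002
grasp_force: 2.0
```

Run:
```python
from h import *
st()
```

```text
t 13.3 pos [0.6024 0.166  0.0509] fix [0.0006 0.1592] F [1.6 3.4 0.1] w -0.002
```

Emit:
step_arm:
  commands: [0,-0.001,-0.004,0,0,0,0,0,-0.002,-0.008,0,0,0,0,0,-0.0026,-0.012,0,0,0,0,0,-0.0035,-0.016,0,0,0,0,0,-0.004,-0.019,0,0,0,0,0,-0.005,-0.022,0,0,0,0,0,-0.0052,-0.024,0,0,0,0,0,-0.0057,-0.026,0,0,0,0,0,-0.0057,-0.026,0,0,0,0,0,-0.0057,-0.026,0,0,0,0]

```text
clock: 14.55
position: [0.6008, 0.1596, 0.0513]
ee_rot: [0.777, 0.63, 0.005, -0.002]
ft_force: [14.8, 27.6, -11.9]
grip_width: -0.002
grasp_force: 15.2
```

Run:
```python
from h import *
look((-.001,0))
```

```text
t 14.55 pos [0.6008 0.1596 0.0513] fix [0.0004 0.1525] F [ 14.8  27.6 -11.9] w -0.002
scene disc fix [-0.002  -0.0001] 0.07 95
side disc fix [-0.0005 -0.0008] 0.0705 77
```

At 31 N with little further motion, the slide is at its end stop. The spring alone peaks at 6 N, and the travel so far is consistent with that. Now withdraw along +y, then rise.

Emit:
step_arm:
  commands: [0,0.0057,0.026,0,0,0,0,0,0.013,0.06,0,0,0,0,0,0.022,0.1,0,0,0,0,0,0.03,0.14,0,0,0,0,0,0.03,0.14,0.05,0,0,0,0,0.03,0.14,0.12,0,0,0,0,0.03,0.18,0.2,0,0,0,0,0.03,0.25,0.25,0,0,0,0,0.03,0.3,0.25,0,0,0,0,0.03,0.3,0.25,0,0,0]

```text
clock: 15.9
position: [0.6155, 0.3341, 0.1999]
ee_rot: [0.778, 0.629, -0.0, -0.0]
ft_force: [-0.1, -0.8, 0.2]
grip_width: -0.001
grasp_force: 0.0
```

Run:
```python
from h import *
look((-.001,0))
def red(i,lo,hi):
    h=cv2.cvtColor(i,cv2.COLOR_BGR2HSV); m=cv2.inRange(h,(0,150,60),(8,255,255))|cv2.inRange(h,(172,150,60),(180,255,255))
    m[:, :lo[0]]=0; m[:,hi[0]:]=0; m[:lo[1]]=0; m[hi[1]:]=0
    M=cv2.moments(m,True); return np.array([M['m10']/M['m00'],M['m01']/M['m00']]),M['m00']
box={'scene':((370,300),(460,380)),'side':((220,290),(310,370))}
new={n:camera(n)[...,::-1].copy() for n in box}
for n in box:
    k=cam(n)
    for i in(cv2.imread(f'pics/{n}0.png'),new[n]):
        u,a=red(i,*box[n]); print(n,u.round(1),a,fx(ray(*k,u,.060)))
cv2.imwrite('pics/e6.png',np.hstack([cv2.resize(new['scene'][210:360,270:430],(400,375),interpolation=cv2.INTER_CUBIC),cv2.resize(new['side'][240:360,235:363],(400,375),interpolation=cv2.INTER_CUBIC)]))
```

```text
t 15.9 pos [0.6155 0.3341 0.1999] fix [-0.0224  0.3263] F [-0.1 -0.8  0.2] w -0.001
scene disc fix [-0.0019 -0.0001] 0.07 93
side disc fix [-0.0003 -0.0006] 0.0704 78
scene [419.1 343.2] 347.0 [1.000e-04 1.801e-01]
scene [408.3 330.8] 381.0 [0.0007 0.1558]
side [241.2 338.2] 222.0 [0.0031 0.1773]
side [252.5 329.3] 246.0 [0.0025 0.1535]
```

View pics/e6.png

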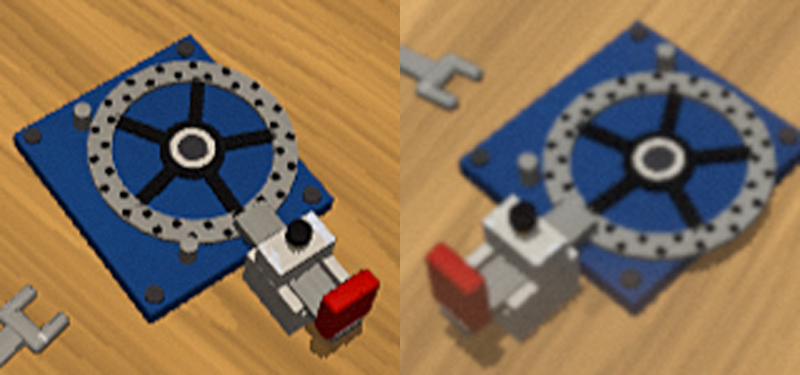

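In the final views the tab has moved in 24 mm from its start position. The tongue lies over the rim (left crop (262,220)), the black pin head is down, the disc is on both pins, and the arm is clear. Handing in.

Run:
```python
from workcell import *
print(hand_in())
```

```text
the job is handed in; nothing more can be done
None
```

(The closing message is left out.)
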